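Set a watchmaker's lathe for turning: centre up, lock lever over, tip-over rest up

ROBOT

A 6-joint arm with a two-finger parallel gripper is mounted at the origin on a cart in front of the work surface, level with it; the furniture and walls round the work are solid. World frame = base frame: x ahead of the robot, y to its left, z up, the work surface at z = 0. Lengths are in m, angles in rad, forces in N, time in s.
With the tool pointing down it reaches from about 0.325 to 0.75 m from the base axis. Payload 7.6 kg.
Tool frame: the origin (TCP) lies on the centre line of the jaws, within the pads' length; the fingertips stand 8 mm ahead of it and the grasp point (between the pads) lies 11 mm behind it (r.tip_reach is the distance from the TCP to the fingertips, in m); z points along the fingers, y is the line along which they close (so a half turn about z gives the same grasp; the last joint's range is limited). The gripper opens to 85 mm and grips with 20 to 120 N. Pads are 22 mm wide; open, the fingers measure 114 mm over their backs; the gripper's body (76 mm by 85 mm) begins 54 mm behind the grasp point. The pads swing forward as they close: fully open they stand 13 mm farther back than shut.
Start: joints at [1.104, 0.052, 1.401, -0, 1.689, -0.07], TCP at [0.203, 0.484, 0.239] pointing down, gripper open.
Joint ranges: [-2.9, 2.9], [-0.91, 2.17], [0.12, 2.37], [-1.06, 4.2], [0.26, 2.73], [-2.93, 2.93]. Speed limits (rad/s): [2.57, 2.57, 3.01, 3.14, 3.14, 3.14].

INTERFACE

Orientations are given as a unit quaternion [x, y, z, w].
In Python, from bench import r gives the robot as it stands.
- The arm moves only by the tool drive_tool, never from a script. Its argument "targets" is a list of rows, each an object of numbers: "wx", "wy", "wz": the turn, a rotation vector about the tool's x, y, z scaled (see below); "dx", "dy", "dz": the shift along the tool's x, y, z scaled (see below); "grip": the opening, from -1 (shut) to 1 (fully open). A call has 1 to 10 rows; each row is the pose to reach, as a shift and turn from the pose commanded when the call began, along the tool's axes at that moment; what a row does not reach only later rows make up. The controller multiplies each number of a shift by 0.5 m and each number of a turn by pi/4 rad. A row lasts 1/10 s, in which the tool goes at most 50 mm and 8.59 degrees, less where a joint would pass 70% of its speed; a pose out of reach is approached as far as the arm can. A call with a number of a shift or a turn outside -1 to 1 is refused whole. A call with a gripper value outside its range is refused whole. The fingers move at their own pace and stop on an object; the grip force is fixed at half the most. Time passes only in rows, so rows that repeat a pose let the fingers close. It gives the time, the measured TCP pose, the force, the opening and the grip force at its end, in the units of the state.
- r.state(): the state, without advancing time (a new reading comes with each control period).
- r.read_camera(name): name is "scene" or "top"; returns a dict with "pixels" (420x560x3 uint8, red, green, blue), "intrinsics" (3x3 intrinsics, pixels), "k1" (the pictures are not rectified: a ray, as slopes to the right and down, at radius r is drawn at 1 + k1 r^2 times it, then the intrinsics apply), "xyz" and "attitude" of the camera in the world. Camera axes: x right, y up, looking along -z (the intrinsics and any distortion apply to the point x, -y, -z); pixel columns grow to the right and rows downward; lengths in m; the calibration is good to about 2 mm. A picture is of the moment at which its call begins. There is no depth.
- r.hand_in(): hands the job in; it is judged then, once.
The state is a dict: "time_s": time; "qpos": joint angles; "dq": joint speeds; "joint_efforts": joint torques, N m; "tcp_pos": TCP position; "tcp_rot": TCP orientation; "contact_force": force on the tool from outside, world axes, zero at the start; "ft_torque": the same for the moment, N m; "grip_width": finger opening in m; "grip_force": force on a finger pad.
Only numpy, scipy, OpenCV 4.12 (cv2) and the standard library are available. Lean on these libraries where they do the work, as an engineer would, in place of code of your own. Each camera call takes 0.05 s, during which the arm holds its last target. There are 200 camera calls.

TASK

Make the little lathe ready for turning by pushing with the fingertips only: push the tailstock along the bed until its centre meets the end of the brass blank, then flip its lock lever right over towards the headstock, and last tip up the hinged tool rest, which leans back towards you, until it stands against its stop beside the blank. Grasp and lift nothing: the rest's post must stay at the height it is set to, the blank must not be touched, and the small things lying round the lathe stay where they are. Finish with the hand clear of everything.

Things in the scene. Friction and masses are not known exactly. Their poses are not given: they have to be found in the camera images.
- lathe: watchmaker's lathe fixed on a wooden board (190 x 370 mm, top z 23, front edge x -75). Origin on the bench under the bed; x away from the operator, y along the bed to the headstock (pulley, black belt guard: y 50 to 180, z to 150 mm). Lathe axis x 0, z 130; bed 32 mm wide, top z 88, y -160 to 140. Tailstock at negative y; tool rest in front of the bed at y 20 mm
- blank: brass blank, 8 mm thick, held in the headstock's collet on the axis; origin at its free end (lathe x 0, y -10, z 130 mm). It is not to be touched
- tailstock (a joint): tailstock on the bed, m: gap between the point of its centre and the blank's end; 0 = centre meets the blank (hard stop), up to 0.055 standing back (away from the headstock). It slides stiffly (about 3 N) and stays where it is left. Its body is 40 mm wide, at most 58 mm above the bed and 50 mm long along the bed, with the knob behind it
- tailstock_knob (a point): middle of the outer flat face of the tailstock's dark steel knob (31 mm across), on the lathe axis, facing lathe -y; at lathe y -126 mm when the joint is 0; the far end of the tailstock; free space behind it
- lock_lever (a joint): lock lever on the tailstock's front, rad: turns about an axis along lathe x; 0 = unlocked, leaning 0.55 rad from the vertical away from the headstock; 0.55 = straight up; 1.40 = locked, at its stop, leaning 0.85 rad towards the headstock. Stays where it is left (about 1 N at the ball)
- lever_ball (a point): middle of the black ball (13 mm) at the lever's end, 42 mm from the pivot; the rod is 7 mm thick
- lever_pivot (a point): middle of the lever's pivot hub (17 mm across), lathe x -45 mm, z 96 mm; it moves along with the tailstock
- tool_rest (a joint): tip-over T-shaped tool rest, rad: hinge along lathe y; 0 = standing up at its stop (working position), grows as it leans back towards the operator (lathe -x), up to 1.3. Stays where it is left (1 to 3 N to push at the blade)
- rest_edge (a point): middle of the top edge of the rest's blade (50 mm long along the bed); at joint 0 it lies 18 mm beyond the hinge in lathe x and 54 mm above it. At joint 0 the stem (7 mm thick, 12 mm wide) stands upright to 35 mm above the hinge; the blade above it is bent over 42 degrees towards the blank
- rest_hinge (a point): middle of the rest's hinge, at lathe x -34, y 20, z 76 mm; the hinge cheeks end 6 mm above it. The rest turns easily when pushed on its blade, hard close to the hinge; the bed (top z 88) begins 18 mm behind
- rest_post (a joint): post that carries the rest, m: 0 = at its set height in its socket; grows if the rest is lifted (6 N hold it down)
- bench_brush: wooden brush, 23 x 157 x 12 mm, lying on the front of the lathe's board
- oil_bottle: brown dropper bottle with black cap, 29 mm across, 62 mm high, in front of the headstock
- eye_loupe: black eye loupe, 35 mm across, 29 mm high, in front of the lathe
- brass_tweezers: brass tweezers, 126 mm long, in front of the lathe
- watch_head: watch without strap, dark dial, 52 x 45 x 10 mm, front right of the lathe
- small_driver: thin screwdriver, 102 mm long, on the rear of the lathe's board
- tape: roll of tape lying flat, 52 mm across, 15 mm high, behind the lathe

How it is judged:
By the outcome, as a careful person would: the job done as asked, in the order asked, and still so for the second after the job is handed in, with the robot touching nothing.
It also fails if it takes over 51 s, if anything falls off the work surface, if the arm or the gripper's body presses on something with over 40 N, if the wrist force passes 120 N, or if a joint passes its speed limit or range.

## Working session

There is one attempt and no reset: what is moved stays moved. The work goes in short steps, Python scripts to look and compute and a tool call to move; the robot and the scene stay as the last step left them, time stands still between calls to the robot, and variables do not carry over. Pictures are saved under pics/ and viewed, at most 10 in all, crops included, and the job is handed in when it is done.

Besides the shell and the picture viewer there is one more tool, called after "Call:" as name(argument=value, ...) on one line, values as JSON. drive_tool: Moves the arm, as the interface text tells. Its arguments: {"type":"object","properties":{"targets":{"type":"array","items":{"type":"object","properties":{"wx":{"type":"number"},"wy":{"type":"number"},"wz":{"type":"number"},"dx":{"type":"number"},"dy":{"type":"number"},"dz":{"type":"number"},"grip":{"type":"number"}}}}},"required":["targets"]}

```bash
mkdir -p pics; ls
python3 - <<'E'
from bench import r
import cv2,json
s=r.state(); print(s)
print(r.tip_reach)
for n in("scene","top"):
    c=r.read_camera(n); cv2.imwrite(f"pics/{n}0.png",cv2.cvtColor(c["pixels"],cv2.COLOR_RGB2BGR))
    print(n,c["intrinsics"],c["k1"],c["xyz"],c["attitude"])
E
```

```text
pics
{'time_s': 0.0, 'qpos': array([ 1.10368658e+00,  5.28601361e-02,  1.40173175e+00, -7.92600014e-06,
        1.68859316e+00, -7.02761820e-02]), 'dq': array([-0.00183081, -0.00152044, -0.00054158, -0.0017303 , -0.00018608,
        0.00051395]), 'joint_efforts': array([ 1.31270208e-04, -3.81667542e+01, -3.60186589e+01, -1.15226476e-04,
        6.23705098e-03,  4.46653769e-05]), 'tcp_pos': array([0.20275194, 0.48395747, 0.23845664]), 'tcp_rot': array([ 1.97117815e-01,  9.80379484e-01, -7.68675887e-04, -2.07573668e-04]), 'contact_force': array([-0.06888223, -0.14684789, -0.32116099]), 'ft_torque': array([ 0.06600309,  0.03277023, -0.04679386]), 'grip_force': 0.0, 'grip_width': 0.08577115267552231}
0.008
scene [[412.80478223   0.         280.14106045]
 [  0.         412.80478223 213.1120894 ]
 [  0.           0.           1.        ]] -0.03866049028940287 [ 0.1010743  -0.52351342  0.49275108] [ 0.50100097 -0.16728042 -0.29043344  0.7979121 ]
top [[428.85784503   0.         276.56777366]
 [  0.         428.85784503 209.59923289]
 [  0.           0.           1.        ]] -0.10590760962246226 [0.39464924 0.09232509 0.95129181] [-0.07797112  0.05970934  0.70937968 -0.69795113]
```

View pics/scene0.png

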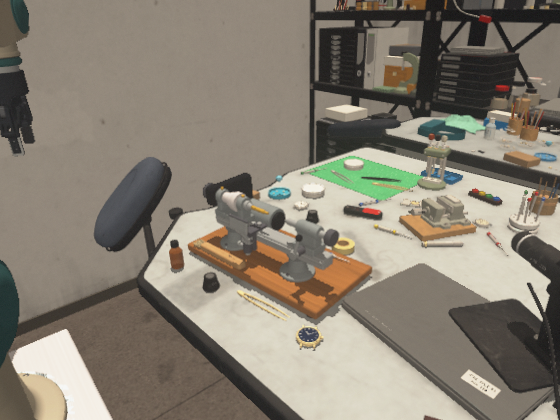

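View pics/top0.png

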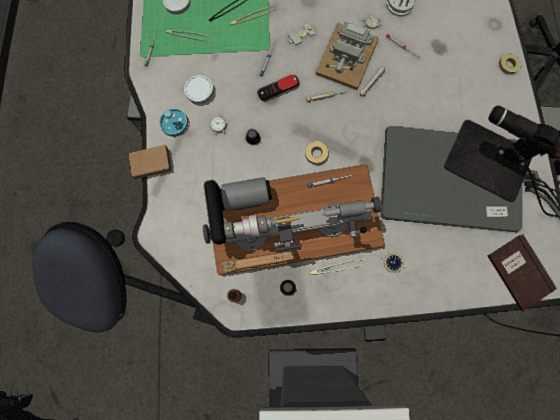

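The lathe sits at about (200–385, 165–275) in the top view, with the headstock on the left and the tailstock knob at about (378, 204). In the scene view it is at about (190–370, 175–310). Next I'll measure the board outline and enlarge both views.

```bash
cat > h.py <<'E'
import numpy as np,cv2
from scipy.spatial.transform import Rotation as R
from bench import r
def cam(n): return r.read_camera(n)
def ray(c,u,v):
    K=c["intrinsics"]; p=np.array([(u-K[0,2])/K[0,0],(v-K[1,2])/K[1,1]]); s=p.copy()
    for _ in range(20): s=p/(1+c["k1"]*(s@s))
    return np.array(c["xyz"]),R.from_quat(c["attitude"]).apply([s[0],-s[1],-1])
def onz(c,u,v,z):
    o,d=ray(c,u,v); return o+d*(z-o[2])/d[2]
def proj(c,P):
    q=R.from_quat(c["attitude"]).inv().apply(np.array(P)-c["xyz"]); s=np.array([q[0],-q[1]])/-q[2]
    s=s*(1+c["k1"]*(s@s)); K=c["intrinsics"]; return s*K[0,0]+K[:2,2]
def two(c1,p1,c2,p2):
    o1,d1=ray(c1,*p1);o2,d2=ray(c2,*p2)
    t=np.linalg.lstsq(np.c_[d1,-d2],o2-o1,rcond=None)[0]
    a,b=o1+d1*t[0],o2+d2*t[1]; return (a+b)/2,np.linalg.norm(a-b)
E
python3 - <<'E'
from h import *
c=cam("top"); im=c["pixels"]; hsv=cv2.cvtColor(im,cv2.COLOR_RGB2HSV)
m=cv2.inRange(hsv,(5,110,60),(18,255,220)); m[:150]=0;m[290:]=0;m[:,:200]=0;m[:,395:]=0
pts=np.argwhere(m)[:,::-1].astype(np.float32)
cc=max(cv2.findContours(cv2.morphologyEx(m,cv2.MORPH_CLOSE,np.ones((15,15))),0,1)[0],key=cv2.contourArea)
rr=cv2.minAreaRect(cc); b=cv2.boxPoints(rr); print(rr,b)
for p in b: print(onz(c,*p,.023))
s=cam("scene")
cv2.imwrite("pics/topc.png",cv2.cvtColor(cv2.resize(im[155:285,195:395],None,fx=4,fy=4,interpolation=cv2.INTER_CUBIC),cv2.COLOR_RGB2BGR))
cv2.imwrite("pics/scc.png",cv2.cvtColor(cv2.resize(s["pixels"][165:315,180:380],None,fx=4,fy=4,interpolation=cv2.INTER_CUBIC),cv2.COLOR_RGB2BGR))
E
```

```text
((293.7658996582031, 219.03392028808594), (84.19784545898438, 168.68472290039062), 80.16643524169922) [[203.47275 191.95807]
 [369.67917 163.14896]
 [384.05905 246.10977]
 [217.85263 274.91888]]
[0.62169663 0.27862575 0.023     ]
[ 0.68107159 -0.09638939  0.023     ]
[ 0.49300652 -0.11724625  0.023     ]
[0.43685096 0.24397241 0.023     ]
```

View pics/topc.png

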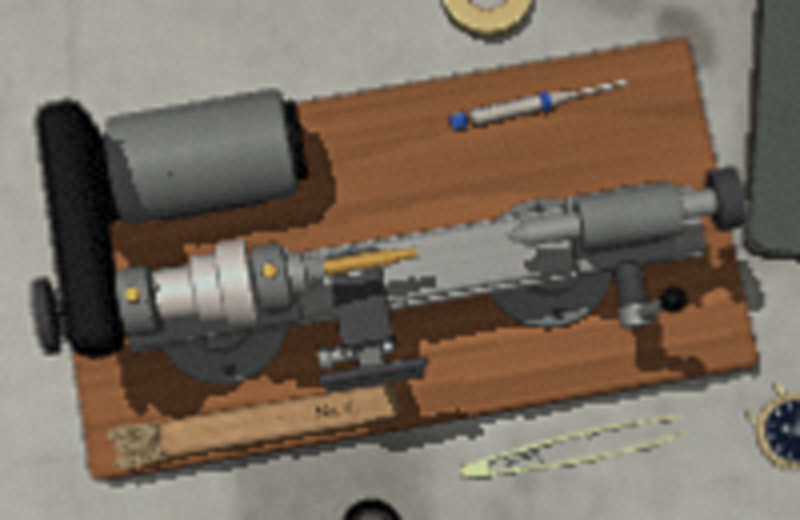

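View pics/scc.png

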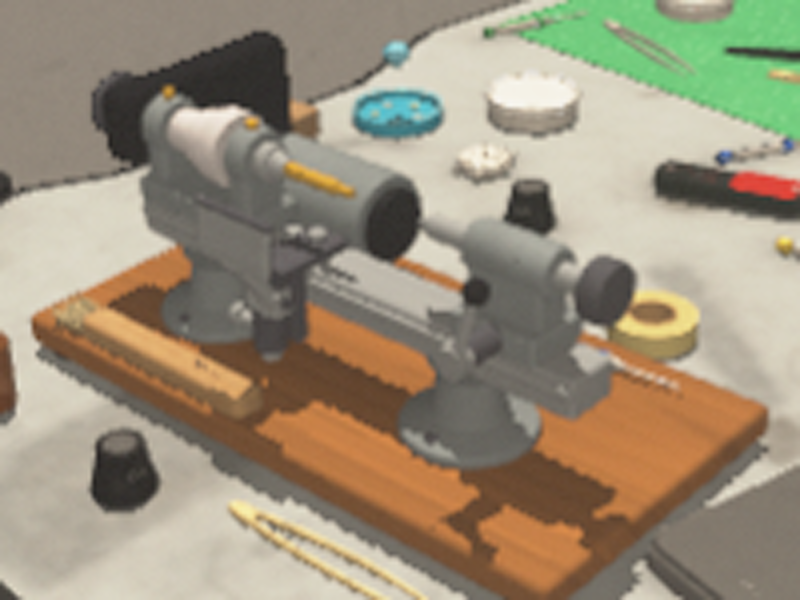

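In the top crop the blank's end is at full-image (299, 218), the knob's outer face at (381, 204) and the ball at (363.5, 229.5). In the scene view the blank's end is at (268, 212.5), the knob at (332, 237) and the ball at (299, 238). The rest leans back, with its blade edge at about (289, 249) in the top view.

Run:
```python
from h import *
c=cam("top"); s=cam("scene")
T=lambda x,y:(195+x/4,155+y/4); S=lambda x,y:(180+x/4,165+y/4)
fr,fl,br=[onz(c,*T(*p),.023) for p in((755,368),(92,478),(687,40))]
print("board",fr,fl,br,np.linalg.norm(fr-fl),np.linalg.norm(fr-br))
ey=(fl-fr)/np.linalg.norm(fl-fr); e2=(br-fr)/np.linalg.norm(br-fr)
print("yaw front",np.arctan2(-ey[0],ey[1]),"side",np.arctan2(e2[1],e2[0]))
P={}
for n,a,b in(("blank",(416,252),(353,190)),("knobc",(728,198),(606,289)),("ball",(674,298),(476,291)),("restR",(424,370),(345,240)),("restL",(322,380),(280,272))):
    P[n],g=two(c,T(*a),s,S(*b)); print(n,P[n],"gap",g)
k=P["knobc"]-P["blank"]; print("yaw axis",np.arctan2(k[0],-k[1]))
yaw=np.arctan2(-ey[0],ey[1])
for yaw in (np.arctan2(-ey[0],ey[1]),np.arctan2(k[0],-k[1])):
  Rz=R.from_euler("z",yaw).as_matrix(); o=np.r_[P["blank"][:2],0]-Rz@[0,-.01,0]; print("origin",yaw,o)
  for n in P: print(n,(Rz.T@(P[n]-o)*1e3).round(1))
  for p in(fr,fl,br): print((Rz.T@(p-o)*1e3).round(1))
```

```text
board [ 0.49108212 -0.11645925  0.023     ] [0.43774773 0.24365924 0.023     ] [ 0.67683216 -0.08949651  0.023     ] 0.3640465418875526 0.18769674620326382
yaw front 0.14703353208267989 side 0.14414925063376152
blank [0.54019656 0.06869352 0.13149844] gap 0.001929433698172151
knobc [ 0.56363542 -0.08411885  0.13121645] gap 0.0008629000039948338
ball [ 0.51403725 -0.05407776  0.13622948] gap 0.0006035091288899532
restR [0.5003452  0.05527962 0.11923445] gap 0.0404881896602208
restL [0.49878881 0.10758147 0.08118764] gap 0.03659153536031063
yaw axis 0.15219709324993885
origin 0.14703353208267989 [0.53873152 0.07858562 0.        ]
blank [  0.  -10.  131.5]
knobc [   0.8 -164.6  131.2]
ball [ -43.9 -127.6  136.2]
restR [-41.4 -17.4 119.2]
restL [-35.3  34.5  81.2]
[ -75.7 -186.    23. ]
[-75.7 178.1  23. ]
[ 112.  -186.5   23. ]
origin 0.15219709324993885 [0.53868046 0.07857793 0.        ]
blank [  0.  -10.  131.5]
knobc [   0.  -164.6  131.2]
ball [ -44.5 -127.4  136.2]
restR [-41.4 -17.2 119.2]
restL [-35.   34.7  81.2]
[ -76.6 -185.6   23. ]
[-74.7 178.5  23. ]
[ 111.1 -187.1   23. ]
```

Call:
drive_tool(targets=[{"dx":-0.07,"dy":-0.05,"wz":-0.1,"grip":-1},{"dx":-0.14,"dy":-0.1,"wz":-0.25,"grip":-1},{"dx":-0.22,"dy":-0.16,"wz":-0.4,"grip":-1},{"dx":-0.3,"dy":-0.22,"wz":-0.55,"grip":-1},{"dx":-0.38,"dy":-0.28,"wz":-0.695,"grip":-1},{"dx":-0.46,"dy":-0.34,"wz":-0.695,"grip":-1},{"dx":-0.54,"dy":-0.4,"wz":-0.695,"grip":-1},{"dx":-0.62,"dy":-0.46,"wz":-0.695,"grip":-1},{"dx":-0.7,"dy":-0.51,"wz":-0.695,"grip":-1},{"dx":-0.7,"dy":-0.51,"wz":-0.695,"grip":-1}])

```text
validation failed for argument at $.ta...
```

```bash
cat >> h.py <<'E'
O=np.array([.5387,.0786,0]); YAW=.149; L=R.from_euler("z",YAW)
def lat(p): return (L.inv().apply(np.array(p)-O)*1e3).round(1)
def wor(p): return L.apply(np.array(p)/1e3)+O
def show():
    s=r.state(); M=R.from_quat(s["tcp_rot"]).as_matrix()
    print("t",s["time_s"],"lathe tcp",lat(s["tcp_pos"]),"F",L.inv().apply(s["contact_force"]).round(1),"w",round(s["grip_width"],4),"tip",r.tip_reach)
    print("tool y deg",np.degrees(np.arctan2(M[1,1],M[0,1]))-np.degrees(YAW)-90,"zdir",M[:,2].round(3))
E
python3 - <<'E'
from h import *
show()
c=cam("top")
T=lambda x,y:(195+x/4,155+y/4)
print("centre tip",lat(onz(c,*T(512,232),.13)),"knob face",lat(onz(c,*T(746,197),.138)))
for th in(.8,.9,1.0,1.1,1.2,1.3):
    e=[-34+18*np.cos(th)-54*np.sin(th),20,76+54*np.cos(th)+18*np.sin(th)]; u=proj(c,wor(e)); print(th,np.round(e),((u-[195,155])*4).round())
E
```

```text
t 0.3 lathe tcp [-271.9  450.9  239. ] F [ 0.  -0.2 -0. ] w 0.0853 tip 0.008
tool y deg -31.269168329883698 zdir [-0. -0. -1.]
centre tip [  1.5 -57.2 130. ] knob face [  -1.9 -171.4  138. ]
0.8 [-60.  20. 127.] [377. 384.]
0.9 [-65.  20. 124.] [378. 394.]
1.0 [-70.  20. 120.] [380. 404.]
1.1 [-74.  20. 117.] [381. 414.]
1.2 [-78.  20. 112.] [383. 422.]
1.3 [-81.  20. 108.] [384. 430.]
```

Call:
drive_tool(targets=[{"dx":-0.08,"dy":-0.05,"dz":0,"wx":0,"wy":0,"wz":-0.1,"grip":-1},{"dx":-0.16,"dy":-0.11,"dz":0,"wx":0,"wy":0,"wz":-0.25,"grip":-1},{"dx":-0.24,"dy":-0.17,"dz":0,"wx":0,"wy":0,"wz":-0.4,"grip":-1},{"dx":-0.32,"dy":-0.23,"dz":0,"wx":0,"wy":0,"wz":-0.55,"grip":-1},{"dx":-0.4,"dy":-0.29,"dz":0,"wx":0,"wy":0,"wz":-0.695,"grip":-1},{"dx":-0.48,"dy":-0.35,"dz":0,"wx":0,"wy":0,"wz":-0.695,"grip":-1},{"dx":-0.56,"dy":-0.41,"dz":0,"wx":0,"wy":0,"wz":-0.695,"grip":-1},{"dx":-0.64,"dy":-0.47,"dz":0,"wx":0,"wy":0,"wz":-0.695,"grip":-1},{"dx":-0.7,"dy":-0.51,"dz":0,"wx":0,"wy":0,"wz":-0.695,"grip":-1},{"dx":-0.7,"dy":-0.51,"dz":0,"wx":0,"wy":0,"wz":-0.695,"grip":-1}])

```text
time_s: 1.35
tcp_pos: [0.4287, 0.1102, 0.2391]
tcp_rot: [-0.072, 0.997, -0.0, 0.0]
contact_force: [-0.8, 0.3, 0.3]
grip_width: -0.0001
grip_force: 0.0
```

```bash
python3 -c "
from h import *
show()"
```

```text
t 1.35 lathe tcp [-104.1   47.6  239.1] F [-0.8  0.4  0.3] w -0.0001 tip 0.008
tool y deg -0.3271785630081041 zdir [ 0.    -0.001 -1.   ]
```

Call:
drive_tool(targets=[{"dx":-0.035,"dy":-0.087,"dz":0,"wx":0,"wy":0,"wz":0,"grip":-1},{"dx":-0.07,"dy":-0.174,"dz":0,"wx":0,"wy":0,"wz":0,"grip":-1},{"dx":-0.105,"dy":-0.26,"dz":0,"wx":0,"wy":0,"wz":0,"grip":-1},{"dx":-0.14,"dy":-0.347,"dz":0,"wx":0,"wy":0,"wz":0,"grip":-1},{"dx":-0.175,"dy":-0.434,"dz":0,"wx":0,"wy":0,"wz":0,"grip":-1},{"dx":-0.208,"dy":-0.52,"dz":0,"wx":0,"wy":0,"wz":0,"grip":-1},{"dx":-0.208,"dy":-0.52,"dz":0.07,"wx":0,"wy":0,"wz":0,"grip":-1},{"dx":-0.208,"dy":-0.52,"dz":0.15,"wx":0,"wy":0,"wz":0,"grip":-1},{"dx":-0.208,"dy":-0.52,"dz":0.222,"wx":0,"wy":0,"wz":0,"grip":-1},{"dx":-0.208,"dy":-0.52,"dz":0.222,"wx":0,"wy":0,"wz":0,"grip":-1}])

```text
time_s: 2.35
tcp_pos: [0.5657, -0.1263, 0.1222]
tcp_rot: [-0.075, 0.997, 0.002, -0.005]
contact_force: [-0.1, 0.5, -1.2]
grip_width: -0.0001
grip_force: 0.0
```

Run:
```python
from h import *
show()
s=cam("scene");c=cam("top")
a=cv2.resize(s["pixels"][165:315,230:380],None,fx=4,fy=4,interpolation=cv2.INTER_CUBIC)[:520,:400*2]
b=cv2.resize(c["pixels"][155:285,260:410],None,fx=3,fy=3,interpolation=cv2.INTER_CUBIC)
cv2.imwrite("pics/s1.png",cv2.cvtColor(a,cv2.COLOR_RGB2BGR))
```

```text
t 2.35 lathe tcp [  -3.7 -206.6  122.2] F [-0.   0.5 -1.2] w -0.0001 tip 0.008
tool y deg 0.03076304221143289 zdir [-0.011  0.003 -1.   ]
```

View pics/s1.png

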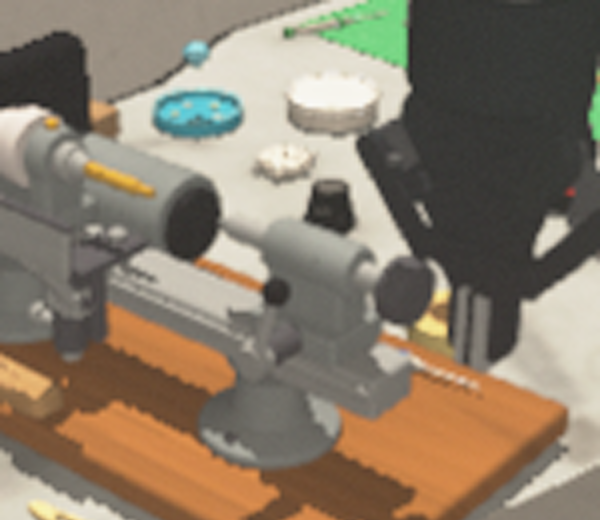

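The picture shows the shut fingers behind the knob, which is at crop (405, 285). The finger linkage spreads along the closing line above the pads. I'll turn the tool 90° so its narrow side leads, then push the knob.

Call:
drive_tool(targets=[{"dx":0,"dy":0,"dz":0,"wx":0,"wy":0,"wz":0.18,"grip":-1},{"dx":0,"dy":0,"dz":0,"wx":0,"wy":0,"wz":0.36,"grip":-1},{"dx":0,"dy":0,"dz":0,"wx":0,"wy":0,"wz":0.54,"grip":-1},{"dx":0,"dy":0,"dz":0,"wx":0,"wy":0,"wz":0.72,"grip":-1},{"dx":0,"dy":0,"dz":0,"wx":0,"wy":0,"wz":0.9,"grip":-1},{"dx":0,"dy":0,"dz":0,"wx":0,"wy":0,"wz":1,"grip":-1}])

```text
time_s: 3.05
tcp_pos: [0.5702, -0.1279, 0.1322]
tcp_rot: [0.315, 0.949, 0.0, 0.003]
contact_force: [0.5, -0.3, -0.7]
grip_width: 0.0002
grip_force: 0.0
```

Call:
drive_tool(targets=[{"dx":0,"dy":0,"dz":0,"wx":0,"wy":0,"wz":0.18,"grip":-1},{"dx":0,"dy":0,"dz":0,"wx":0,"wy":0,"wz":0.36,"grip":-1},{"dx":0,"dy":0,"dz":0,"wx":0,"wy":0,"wz":0.54,"grip":-1},{"dx":0,"dy":0,"dz":0,"wx":0,"wy":0,"wz":0.72,"grip":-1},{"dx":0,"dy":0,"dz":0,"wx":0,"wy":0,"wz":0.9,"grip":-1},{"dx":0,"dy":0,"dz":0,"wx":0,"wy":0,"wz":1,"grip":-1},{"dx":0,"dy":0,"dz":0,"wx":0,"wy":0,"wz":1,"grip":-1},{"dx":0,"dy":0,"dz":0,"wx":0,"wy":0,"wz":1,"grip":-1}])

```text
time_s: 3.85
tcp_pos: [0.5696, -0.1279, 0.1307]
tcp_rot: [0.652, 0.759, 0.001, 0.002]
contact_force: [0.3, -0.2, -0.2]
grip_width: 0.0002
grip_force: 0.0
```

```bash
python3 -c "
from h import *
show()"
```

```text
t 3.85 lathe tcp [-1.000e-01 -2.088e+02  1.307e+02] F [ 0.3 -0.3 -0.2] w 0.0002 tip 0.008
tool y deg -89.84847091429477 zdir [ 0.004 -0.001 -1.   ]
```

Call:
drive_tool(targets=[{"dx":0.02,"dy":0,"dz":0.008,"wx":0,"wy":0,"wz":0,"grip":-1},{"dx":0.036,"dy":0,"dz":0.008,"wx":0,"wy":0,"wz":0,"grip":-1},{"dx":0.046,"dy":0,"dz":0.008,"wx":0,"wy":0,"wz":0,"grip":-1},{"dx":0.056,"dy":0,"dz":0.008,"wx":0,"wy":0,"wz":0,"grip":-1},{"dx":0.066,"dy":0,"dz":0.008,"wx":0,"wy":0,"wz":0,"grip":-1},{"dx":0.08,"dy":0,"dz":0.008,"wx":0,"wy":0,"wz":0,"grip":-1},{"dx":0.094,"dy":0,"dz":0.008,"wx":0,"wy":0,"wz":0,"grip":-1},{"dx":0.108,"dy":0,"dz":0.008,"wx":0,"wy":0,"wz":0,"grip":-1},{"dx":0.12,"dy":0,"dz":0.008,"wx":0,"wy":0,"wz":0,"grip":-1},{"dx":0.12,"dy":0,"dz":0.008,"wx":0,"wy":0,"wz":0,"grip":-1}])

```text
time_s: 4.85
tcp_pos: [0.5596, -0.0673, 0.1243]
tcp_rot: [0.652, 0.758, 0.0, -0.0]
contact_force: [0.9, 0.4, 0.1]
grip_width: -0.0001
grip_force: 0.0
```

```bash
python3 -c "
from h import *
show()"
```

```text
t 4.85 lathe tcp [  -1.  -147.4  124.3] F [1.  0.3 0.1] w -0.0001 tip 0.008
tool y deg -89.93523574292267 zdir [-0.     0.001 -1.   ]
```

Call:
drive_tool(targets=[{"dx":0.004,"dy":0,"dz":0,"wx":0,"wy":0,"wz":0,"grip":-1},{"dx":0.008,"dy":0,"dz":0,"wx":0,"wy":0,"wz":0,"grip":-1},{"dx":0.012,"dy":0,"dz":0,"wx":0,"wy":0,"wz":0,"grip":-1}])

```text
time_s: 5.15
tcp_pos: [0.5589, -0.0627, 0.1243]
tcp_rot: [0.653, 0.758, 0.0, 0.0]
contact_force: [0.6, -2.5, 0.3]
grip_width: -0.0003
grip_force: 1.6
```

Call:
drive_tool(targets=[{"dx":0.003,"dy":0,"dz":0,"wx":0,"wy":0,"wz":0,"grip":-1},{"dx":0.006,"dy":0,"dz":0,"wx":0,"wy":0,"wz":0,"grip":-1}])

```text
time_s: 5.35
tcp_pos: [0.5584, -0.0596, 0.1244]
tcp_rot: [0.653, 0.758, 0.0, 0.0]
contact_force: [1.5, -3.4, 0.5]
grip_width: 0.0001
grip_force: 1.6
```

Run:
```python
from h import *
show()
s=cam("scene")
cv2.imwrite("pics/s2.png",cv2.cvtColor(cv2.resize(s["pixels"][165:290,240:360],None,fx=4,fy=4,interpolation=cv2.INTER_CUBIC),cv2.COLOR_RGB2BGR))
```

```text
t 5.35 lathe tcp [  -1.  -139.6  124.4] F [ 1.  -3.5  0.5] w 0.0001 tip 0.008
tool y deg -90.00420228891836 zdir [ 0. -0. -1.]
```

View pics/s2.png

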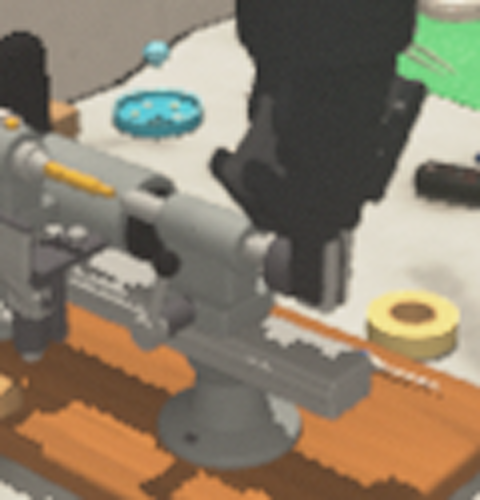

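The centre's point at crop (122, 196) is now a few mm short of the blank's end at (113, 190). I'll keep pushing slowly until the force rises.

Call:
drive_tool(targets=[{"dx":0.003,"dy":0,"dz":0,"wx":0,"wy":0,"wz":0,"grip":-1},{"dx":0.006,"dy":0,"dz":0,"wx":0,"wy":0,"wz":0,"grip":-1}])

```text
time_s: 5.6
tcp_pos: [0.5579, -0.0566, 0.1243]
tcp_rot: [0.653, 0.758, 0.0, 0.0]
contact_force: [0.5, -3.2, 0.5]
grip_width: -0.0002
grip_force: 1.6
```

Call:
drive_tool(targets=[{"dx":0.002,"dy":0,"dz":0,"wx":0,"wy":0,"wz":0,"grip":-1},{"dx":0.004,"dy":0,"dz":0,"wx":0,"wy":0,"wz":0,"grip":-1}])

```text
time_s: 5.8
tcp_pos: [0.5577, -0.0553, 0.1244]
tcp_rot: [0.653, 0.758, -0.0, 0.001]
contact_force: [1.6, -8.5, 0.2]
grip_width: 0.0001
grip_force: 4.5
```

Call:
drive_tool(targets=[{"dx":0.002,"dy":0,"dz":0,"wx":0,"wy":0,"wz":0,"grip":-1},{"dx":0.002,"dy":0,"dz":0,"wx":0,"wy":0,"wz":0,"grip":-1}])

```text
time_s: 6.0
tcp_pos: [0.5577, -0.0553, 0.1244]
tcp_rot: [0.653, 0.757, -0.001, 0.001]
contact_force: [1.9, -10.6, 0.1]
grip_width: 0.0003
grip_force: 5.1
```

The tailstock is at its hard stop. I'll back off, swing out in front of it and come up behind the lever ball.

Call:
drive_tool(targets=[{"dx":-0.02,"dy":0,"dz":0,"wx":0,"wy":0,"wz":0,"grip":-1},{"dx":-0.05,"dy":0,"dz":0,"wx":0,"wy":0,"wz":0,"grip":-1},{"dx":-0.05,"dy":-0.05,"dz":-0.004,"wx":0,"wy":0,"wz":0,"grip":-1},{"dx":-0.05,"dy":-0.092,"dz":-0.004,"wx":0,"wy":0,"wz":0,"grip":-1},{"dx":-0.05,"dy":-0.092,"dz":-0.004,"wx":0,"wy":0,"wz":0,"grip":-1},{"dx":-0.02,"dy":-0.092,"dz":-0.004,"wx":0,"wy":0,"wz":0,"grip":-1},{"dx":0.02,"dy":-0.092,"dz":-0.004,"wx":0,"wy":0,"wz":0,"grip":-1},{"dx":0.04,"dy":-0.092,"dz":-0.004,"wx":0,"wy":0,"wz":0,"grip":-1},{"dx":0.04,"dy":-0.092,"dz":-0.004,"wx":0,"wy":0,"wz":0,"grip":-1}])

```text
time_s: 6.9
tcp_pos: [0.5093, -0.0392, 0.1263]
tcp_rot: [0.652, 0.759, 0.0, -0.0]
contact_force: [-0.3, 0.2, 0.0]
grip_width: 0.0002
grip_force: 0.0
```

Run:
```python
from h import *
show()
s=cam("scene")
cv2.imwrite("pics/s3.png",cv2.cvtColor(cv2.resize(s["pixels"][165:290,220:360],None,fx=4,fy=4,interpolation=cv2.INTER_CUBIC),cv2.COLOR_RGB2BGR))
```

```text
t 6.9 lathe tcp [ -46.5 -112.1  126.3] F [-0.2  0.2  0. ] w 0.0002 tip 0.008
tool y deg -89.85531125360933 zdir [ 0.  0. -1.]
```

View pics/s3.png

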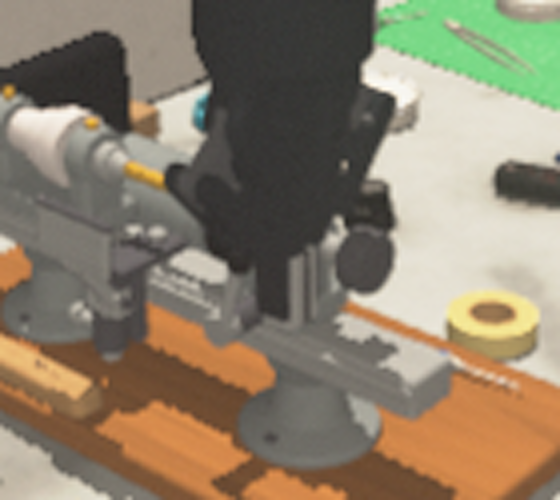

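The fingers stand clear of the tailstock, just behind the lever at crop (240, 290). Now I'll push the lever over.

Call:
drive_tool(targets=[{"dx":0.014,"dy":0,"dz":0,"wx":0,"wy":0,"wz":0,"grip":-1},{"dx":0.028,"dy":0,"dz":0,"wx":0,"wy":0,"wz":0,"grip":-1},{"dx":0.042,"dy":0,"dz":0,"wx":0,"wy":0,"wz":0,"grip":-1},{"dx":0.056,"dy":0,"dz":0,"wx":0,"wy":0,"wz":0,"grip":-1},{"dx":0.07,"dy":0,"dz":0,"wx":0,"wy":0,"wz":0,"grip":-1},{"dx":0.084,"dy":0,"dz":0,"wx":0,"wy":0,"wz":0,"grip":-1},{"dx":0.096,"dy":0,"dz":0,"wx":0,"wy":0,"wz":0,"grip":-1},{"dx":0.106,"dy":0,"dz":0,"wx":0,"wy":0,"wz":0,"grip":-1},{"dx":0.112,"dy":0,"dz":0,"wx":0,"wy":0,"wz":0,"grip":-1}])

```text
time_s: 7.85
tcp_pos: [0.5006, 0.0151, 0.1263]
tcp_rot: [0.652, 0.758, 0.0, -0.0]
contact_force: [0.9, -2.0, -0.5]
grip_width: -0.0
grip_force: 0.4
```

Call:
drive_tool(targets=[{"dx":0.003,"dy":0,"dz":0,"wx":0,"wy":0,"wz":0,"grip":-1},{"dx":0.006,"dy":0,"dz":0,"wx":0,"wy":0,"wz":0,"grip":-1},{"dx":0.006,"dy":0,"dz":0,"wx":0,"wy":0,"wz":0,"grip":-1}])

```text
time_s: 8.15
tcp_pos: [0.5004, 0.0169, 0.1266]
tcp_rot: [0.653, 0.758, -0.0, 0.001]
contact_force: [0.3, -4.1, 0.8]
grip_width: 0.0001
grip_force: 2.0
```

Call:
drive_tool(targets=[{"dx":0.003,"dy":0,"dz":0,"wx":0,"wy":0,"wz":0,"grip":-1},{"dx":0.006,"dy":0,"dz":0,"wx":0,"wy":0,"wz":0,"grip":-1},{"dx":0.006,"dy":0,"dz":0,"wx":0,"wy":0,"wz":0,"grip":-1}])

```text
time_s: 8.45
tcp_pos: [0.5004, 0.0185, 0.1272]
tcp_rot: [0.653, 0.757, -0.001, 0.002]
contact_force: [-0.6, -11.2, 3.4]
grip_width: 0.0002
grip_force: 6.0
```

```bash
python3 -c "
from h import *
show()"
```

```text
t 8.45 lathe tcp [-46.8 -53.8 127.2] F [ -2.2 -11.    3.4] w 0.0002 tip 0.008
tool y deg -90.08425348139244 zdir [ 0.002 -0.004 -1.   ]
```

Call:
drive_tool(targets=[{"dx":-0.03,"dy":0,"dz":0,"wx":0,"wy":0,"wz":0,"grip":-1},{"dx":-0.08,"dy":-0.03,"dz":0,"wx":0,"wy":0,"wz":0,"grip":-1},{"dx":-0.12,"dy":-0.12,"dz":-0.08,"wx":0,"wy":0,"wz":0,"grip":-1},{"dx":-0.12,"dy":-0.2,"dz":-0.16,"wx":0,"wy":0,"wz":0,"grip":-1},{"dx":-0.12,"dy":-0.2,"dz":-0.16,"wx":0,"wy":0,"wz":0,"grip":-1}])

```text
time_s: 8.95
tcp_pos: [0.4089, -0.0546, 0.2093]
tcp_rot: [0.653, 0.757, 0.001, 0.001]
contact_force: [0.8, -0.3, -0.1]
grip_width: -0.0001
grip_force: 0.0
```

Run:
```python
from h import *
show()
s=cam("scene");c=cam("top")
a=cv2.resize(s["pixels"][185:295,220:340],None,fx=4,fy=4,interpolation=cv2.INTER_CUBIC)
b=cv2.resize(c["pixels"][200:260,270:380],None,fx=4,fy=4,interpolation=cv2.INTER_CUBIC)
w=max(a.shape[1],b.shape[1]); pad=lambda i:cv2.copyMakeBorder(i,0,0,0,w-i.shape[1],0)
f=np.vstack([pad(a),pad(b)])
cv2.imwrite("pics/s4.png",cv2.cvtColor(f,cv2.COLOR_RGB2BGR)); print(f.shape)
for q in (.6,.75,.85):
    for pv in(-59.5,):
        P=wor([-45,pv+42*np.sin(q),96+42*np.cos(q)]); print(q,((proj(s,P)-[220,185])*4).round(),((proj(c,P)-[270,200])*4+[0,440]).round())
```

```text
t 8.95 lathe tcp [-148.2 -112.5  209.3] F [ 0.7 -0.4 -0.1] w -0.0001 tip 0.008
tool y deg -90.06519003215863 zdir [ 0.004  0.    -1.   ]
(680, 480, 3)
0.6 [164. 160.] [186. 593.]
0.75 [157. 164.] [175. 595.]
0.85 [153. 168.] [169. 597.]
```

View pics/s4.png

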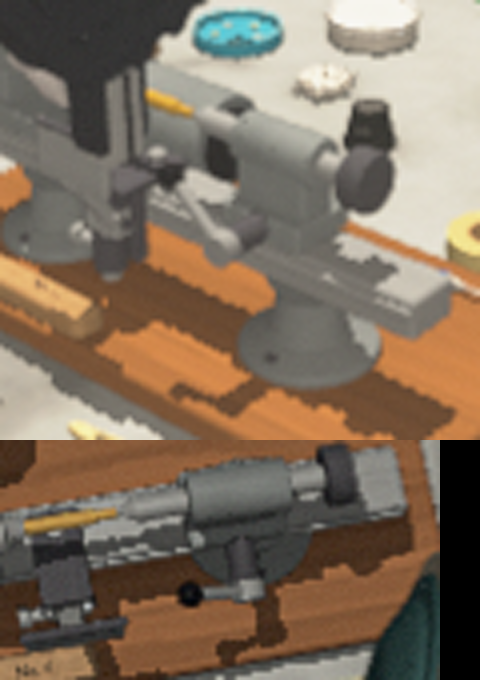

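The centre meets the blank at crop (118, 512) in the lower panel and (195, 112) in the upper. The lever leans towards the headstock, with its ball at about (172, 172) in the scene part and (190, 593) in the top part. The hub is at (235, 238). I'll compute its angle by casting rays onto the plane x = -45.

Run:
```python
from h import *
s=cam("scene");c=cam("top")
def onx(cm,u,v,x):
    o,d=ray(cm,u,v); o=L.inv().apply(o-O);d=L.inv().apply(d); return ((o+d*(x/1e3-o[0])/d[0])*1e3).round(1)
# ball centroid by darkness
g=cv2.cvtColor(s["pixels"],cv2.COLOR_RGB2HSV)[...,2]
m=(g<60).astype(np.uint8); n,lb,st,ce=cv2.connectedComponentsWithStats(m[200:250,240:285])
print([(st[i].tolist(),ce[i].round(1)+[240,200]) for i in range(1,n) if st[i][4]>4])
gt=cv2.cvtColor(c["pixels"],cv2.COLOR_RGB2HSV)[...,2]
n,lb,st,ce=cv2.connectedComponentsWithStats((gt<45).astype(np.uint8)[228:250,305:330])
print([(st[i].tolist(),ce[i].round(1)+[305,228]) for i in range(1,n) if st[i][4]>4])
print("ball",onx(s,220+172/4,185+172/4,-45),"hub front",onx(s,220+236/4,185+236/4,-52))
print("tri",*[lat(x) if np.ndim(x) else x for x in two(s,(263,228),c,(317.5,238.25))])
```

```text
[([0, 0, 16, 23, 171], array([243.8, 209.6])), ([32, 20, 7, 10, 51], array([274.7, 224.7])), ([20, 27, 5, 4, 16], array([261.8, 228.5]))]
[([9, 7, 7, 7, 32], array([317.2, 238. ]))]
ball [-45.  -40.5 125.9] hub front [-52.  -87.2 112. ]
tri [-44.3 -38.7 124.8] 0.001481055698251843
```

Call:
drive_tool(targets=[{"dx":0.05,"dy":0.02,"dz":0,"wx":0,"wy":0,"wz":-0.18,"grip":-1},{"dx":0.1,"dy":0.04,"dz":0,"wx":0,"wy":0,"wz":-0.36,"grip":-1},{"dx":0.15,"dy":0.06,"dz":0,"wx":0,"wy":0,"wz":-0.54,"grip":-1},{"dx":0.2,"dy":0.06,"dz":0,"wx":0,"wy":0,"wz":-0.72,"grip":-1},{"dx":0.264,"dy":0.06,"dz":0,"wx":0,"wy":0,"wz":-0.9,"grip":-1},{"dx":0.264,"dy":0.06,"dz":0,"wx":0,"wy":0,"wz":-1,"grip":-1},{"dx":0.264,"dy":0.06,"dz":0,"wx":0,"wy":0,"wz":-1,"grip":-1}])

```text
time_s: 9.85
tcp_pos: [0.4197, 0.0824, 0.2044]
tcp_rot: [0.311, 0.95, -0.0, -0.002]
contact_force: [-0.1, 0.2, -0.3]
grip_width: 0.0002
grip_force: 0.0
```

Call:
drive_tool(targets=[{"dx":0,"dy":0,"dz":0,"wx":0,"wy":0,"wz":-0.18,"grip":-1},{"dx":0,"dy":0,"dz":0,"wx":0,"wy":0,"wz":-0.36,"grip":-1},{"dx":0,"dy":0,"dz":0,"wx":0,"wy":0,"wz":-0.54,"grip":-1},{"dx":0,"dy":0,"dz":0,"wx":0,"wy":0,"wz":-0.72,"grip":-1},{"dx":0,"dy":0,"dz":0,"wx":0,"wy":0,"wz":-0.9,"grip":-1},{"dx":0,"dy":0,"dz":0,"wx":0,"wy":0,"wz":-1,"grip":-1},{"dx":0,"dy":0,"dz":0,"wx":0,"wy":0,"wz":-1,"grip":-1}])

```text
time_s: 10.55
tcp_pos: [0.42, 0.0811, 0.2052]
tcp_rot: [-0.073, 0.997, 0.0, -0.001]
contact_force: [-0.1, -0.2, -0.6]
grip_width: 0.0
grip_force: 0.0
```

Run:
```python
from h import *
show()
c=cam("top")
print("hub",lat(onz(c,332.5,236.5,.1)))
cv2.imwrite("pics/t5.png",cv2.cvtColor(cv2.resize(c["pixels"][195:285,215:365],None,fx=5,fy=5,interpolation=cv2.INTER_CUBIC),cv2.COLOR_RGB2BGR))
for th in(0,.2,.4,.5,.6,.7,.8,.9):
    print(th,[((proj(c,wor([-34+18*np.cos(th)-54*np.sin(th),y,76+54*np.cos(th)+18*np.sin(th)]))-[215,195])*5).round().tolist() for y in(-5,45)])
```

```text
t 10.55 lathe tcp [-117.1   20.1  205.2] F [-0.1 -0.2 -0.6] w 0.0 tip 0.008
tool y deg -0.11419717602592527 zdir [-0.002  0.    -1.   ]
hub [-43.5 -70.6 100. ]
0 [[415.0, 156.0], [288.0, 177.0]]
0.2 [[421.0, 183.0], [292.0, 204.0]]
0.4 [[426.0, 212.0], [297.0, 233.0]]
0.5 [[428.0, 226.0], [300.0, 248.0]]
0.6 [[431.0, 241.0], [302.0, 262.0]]
0.7 [[433.0, 255.0], [304.0, 277.0]]
0.8 [[435.0, 269.0], [307.0, 290.0]]
0.9 [[437.0, 282.0], [309.0, 304.0]]
```

View pics/t5.png

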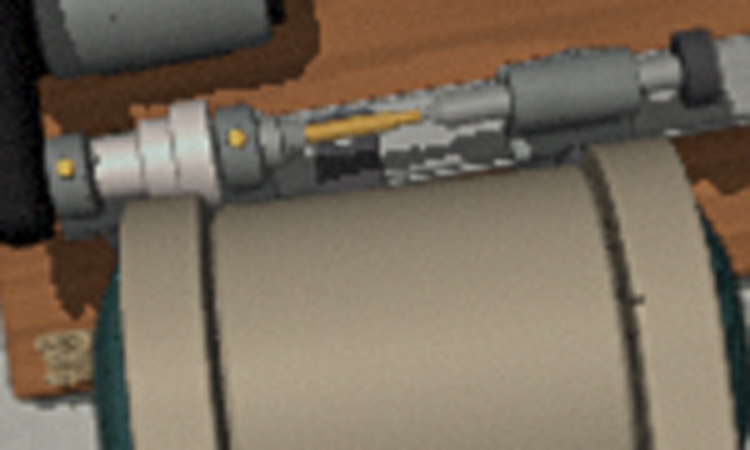

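The arm covers the rest in this view. The centre meets the blank at (420, 115), and the hub position confirms the lever is at its stop. From the first top picture the rest's joint is about 0.72, so the blade is nearly vertical at x ≈ -57. I'll descend in front of it and push.

Call:
drive_tool(targets=[{"dx":0,"dy":0,"dz":0.07,"wx":0,"wy":0,"wz":0,"grip":-1},{"dx":0,"dy":0,"dz":0.14,"wx":0,"wy":0,"wz":0,"grip":-1},{"dx":0,"dy":0,"dz":0.198,"wx":0,"wy":0,"wz":0,"grip":-1},{"dx":0,"dy":0,"dz":0.198,"wx":0,"wy":0,"wz":0,"grip":-1},{"dx":-0.03,"dy":0,"dz":0.198,"wx":0,"wy":0,"wz":0,"grip":-1},{"dx":-0.06,"dy":0,"dz":0.198,"wx":0,"wy":0,"wz":0,"grip":-1},{"dx":-0.07,"dy":0,"dz":0.198,"wx":0,"wy":0,"wz":0,"grip":-1}])

```text
time_s: 11.3
tcp_pos: [0.4561, 0.0866, 0.1089]
tcp_rot: [-0.073, 0.997, 0.0, 0.001]
contact_force: [-0.7, 0.3, 0.1]
grip_width: -0.0002
grip_force: 0.0
```

```bash
python3 -c "
from h import *
show()"
```

```text
t 11.3 lathe tcp [-80.5  20.2 108.9] F [-0.6  0.4  0.1] w -0.0002 tip 0.008
tool y deg -0.11319662827966681 zdir [ 0.002  0.    -1.   ]
```

Call:
drive_tool(targets=[{"dx":-0.008,"dy":0,"dz":0.004,"wx":0,"wy":0,"wz":0,"grip":-1},{"dx":-0.016,"dy":0,"dz":0.004,"wx":0,"wy":0,"wz":0,"grip":-1},{"dx":-0.024,"dy":0,"dz":0.004,"wx":0,"wy":0,"wz":0,"grip":-1},{"dx":-0.032,"dy":0,"dz":0.004,"wx":0,"wy":0,"wz":0,"grip":-1},{"dx":-0.04,"dy":0,"dz":0.004,"wx":0,"wy":0,"wz":0,"grip":-1},{"dx":-0.048,"dy":0,"dz":0.004,"wx":0,"wy":0,"wz":0,"grip":-1},{"dx":-0.054,"dy":0,"dz":0.004,"wx":0,"wy":0,"wz":0,"grip":-1}])

```text
time_s: 12.0
tcp_pos: [0.4816, 0.0906, 0.1053]
tcp_rot: [-0.074, 0.997, 0.0, 0.0]
contact_force: [-1.5, 0.6, 1.3]
grip_width: -0.0002
grip_force: 1.0
```

Call:
drive_tool(targets=[{"dx":-0.003,"dy":0,"dz":0,"wx":0,"wy":0,"wz":0,"grip":-1},{"dx":-0.006,"dy":0,"dz":0,"wx":0,"wy":0,"wz":0,"grip":-1}])

```text
time_s: 12.2
tcp_pos: [0.4843, 0.0911, 0.1053]
tcp_rot: [-0.074, 0.997, 0.0, 0.0]
contact_force: [-1.9, -0.8, 0.6]
grip_width: -0.0
grip_force: 0.8
```

```bash
python3 -c "
from h import *
show()"
```

```text
t 12.2 lathe tcp [-51.9  20.4 105.3] F [-2.  -0.5  0.6] w -0.0 tip 0.008
tool y deg 0.003589760935483355 zdir [ 0.  0. -1.]
```

Still moving freely, so I'll go on in small steps.

Call:
drive_tool(targets=[{"dx":-0.003,"dy":0,"dz":0,"wx":0,"wy":0,"wz":0,"grip":-1},{"dx":-0.006,"dy":0,"dz":0,"wx":0,"wy":0,"wz":0,"grip":-1}])

```text
time_s: 12.4
tcp_pos: [0.4872, 0.0915, 0.1053]
tcp_rot: [-0.074, 0.997, 0.0, 0.0]
contact_force: [-1.1, -0.3, 1.2]
grip_width: -0.0001
grip_force: 0.8
```

Call:
drive_tool(targets=[{"dx":-0.002,"dy":0,"dz":0,"wx":0,"wy":0,"wz":0,"grip":-1},{"dx":-0.004,"dy":0,"dz":0,"wx":0,"wy":0,"wz":0,"grip":-1}])

```text
time_s: 12.6
tcp_pos: [0.4885, 0.0917, 0.1053]
tcp_rot: [-0.074, 0.997, -0.0, -0.001]
contact_force: [-7.9, -1.1, 5.4]
grip_width: 0.0004
grip_force: 4.4
```

Call:
drive_tool(targets=[{"dx":-0.002,"dy":0,"dz":0,"wx":0,"wy":0,"wz":0,"grip":-1},{"dx":-0.002,"dy":0,"dz":0,"wx":0,"wy":0,"wz":0,"grip":-1}])

```text
time_s: 12.8
tcp_pos: [0.4887, 0.0917, 0.1053]
tcp_rot: [-0.075, 0.997, -0.0, -0.002]
contact_force: [-10.6, -1.9, 7.9]
grip_width: 0.0002
grip_force: 5.7
```

The rest is at its stop. I'll retreat straight back towards the operator, then up and to the left, clear of everything.

Call:
drive_tool(targets=[{"dx":0.01,"dy":0,"dz":0,"wx":0,"wy":0,"wz":0,"grip":-1},{"dx":0.06,"dy":0,"dz":0,"wx":0,"wy":0,"wz":0,"grip":-1},{"dx":0.14,"dy":0,"dz":0,"wx":0,"wy":0,"wz":0,"grip":-1},{"dx":0.16,"dy":0,"dz":-0.1,"wx":0,"wy":0,"wz":0,"grip":-1},{"dx":0.18,"dy":0.04,"dz":-0.2,"wx":0,"wy":0,"wz":0,"grip":-1},{"dx":0.18,"dy":0.14,"dz":-0.26,"wx":0,"wy":0,"wz":0,"grip":-1},{"dx":0.18,"dy":0.24,"dz":-0.3,"wx":0,"wy":0,"wz":0,"grip":-1},{"dx":0.18,"dy":0.34,"dz":-0.3,"wx":0,"wy":0,"wz":0,"grip":-1},{"dx":0.18,"dy":0.42,"dz":-0.3,"wx":0,"wy":0,"wz":0,"grip":-1},{"dx":0.18,"dy":0.5,"dz":-0.3,"wx":0,"wy":0,"wz":0,"grip":-1}])

```text
time_s: 13.8
tcp_pos: [0.3634, 0.3281, 0.2559]
tcp_rot: [-0.075, 0.997, 0.001, 0.001]
contact_force: [0.3, -0.3, 0.8]
grip_width: 0.0003
grip_force: 0.0
```

Call:
drive_tool(targets=[{"dx":0,"dy":0.1,"dz":0,"wx":0,"wy":0,"wz":0,"grip":-1},{"dx":0,"dy":0.2,"dz":0,"wx":0,"wy":0,"wz":0,"grip":-1},{"dx":0,"dy":0.25,"dz":0,"wx":0,"wy":0,"wz":0,"grip":-1},{"dx":0,"dy":0.25,"dz":0,"wx":0,"wy":0,"wz":0,"grip":-1},{"dx":0,"dy":0.25,"dz":0,"wx":0,"wy":0,"wz":0,"grip":-1}])

```text
time_s: 14.3
tcp_pos: [0.3453, 0.4495, 0.2549]
tcp_rot: [-0.075, 0.997, -0.0, 0.0]
contact_force: [0.1, -0.5, 0.5]
grip_width: -0.0001
grip_force: 0.0
```

Run:
```python
from h import *
show()
s=cam("scene");c=cam("top")
b=cv2.resize(c["pixels"][155:285,195:395],None,fx=3,fy=3,interpolation=cv2.INTER_CUBIC)
a=cv2.resize(s["pixels"][195:265,220:340],None,fx=3,fy=3,interpolation=cv2.INTER_CUBIC)
f=np.vstack([b,cv2.copyMakeBorder(a,0,0,0,600-360,0)])
cv2.imwrite("pics/f.png",cv2.cvtColor(f,cv2.COLOR_RGB2BGR)); print(f.shape)
for th in(0,.1,.2):
    print(th,[((proj(c,wor([-34+18*np.cos(th)-54*np.sin(th),y,76+54*np.cos(th)+18*np.sin(th)]))-[195,155])*3).round().tolist() for y in(-5,45)])
```

```text
t 14.3 lathe tcp [-136.2  395.5  254.9] F [ 0.  -0.5  0.5] w -0.0001 tip 0.008
tool y deg 0.050652978250866454 zdir [ 0. -0. -1.]
(600, 600, 3)
0 [[309.0, 213.0], [233.0, 226.0]]
0.1 [[311.0, 221.0], [234.0, 234.0]]
0.2 [[312.0, 230.0], [235.0, 243.0]]
```

View pics/f.png

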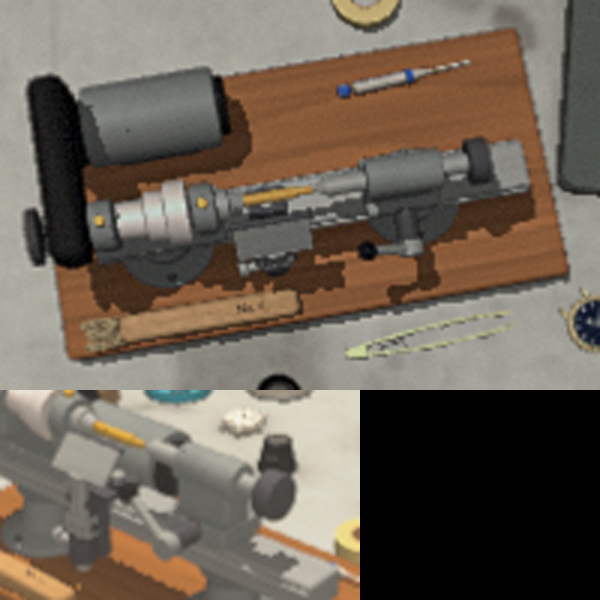

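The rest stands upright with its edge at about (235, 230)–(311, 218), the centre meets the blank at (315, 190), the lever is over with its ball at (367, 250), and the other things have not moved. I'm handing in.

```bash
python3 -c "
from bench import r
print(r.hand_in())"
```

```text
the job is handed in; nothing more can be done
None
```

The job is handed in at about 14 s: the tailstock is pushed up to the blank, the lock lever is flipped to its stop and the tool rest stands at its stop, with the hand clear; the hand-in gave no verdict.

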